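# Log and hold a digital angle gauge on a tilted plate

## Task

The slope of the clamped tilting plate is to be read and logged. Pick up the digital angle gauge, show the barcode label on its end squarely to the code reader's window from about 80 mm away, centred on the window, and keep it still there for a second so that the reading is booked to this gauge. Then set the gauge on the middle of the plate's sloping face with its length running up the slope, and finish while still gripping it: hold it still and flush on the face with a light push of about 10 N, without shifting the plate's setting or disturbing the other things on the bench.

Things in the scene. Friction and masses are not known exactly. Their poses are not given: they have to be found in the camera images.
- gauge: Digital angle gauge, a loose aluminium box 90 mm long (x), 30 mm thick (y), 50 mm high (z), about 0.24 kg, standing on its flat foot. Origin: centre of the foot, z up. White barcode label on its +x end; +y side: black display near the plain end, two round keys near the label. Grip the bare middle, across the 30 mm. At the start the label points away from the robot, within 45 degrees.
- gauge_label (a point): Middle of the barcode label: the gauge's +x end face, 45 mm from the gauge's centre and 25 mm above its foot. Axes as the gauge's; the label faces +x.
- gauge_back (a point): Middle of the gauge's plain, unlabelled end face, 45 mm from its centre towards -x, 25 mm above its foot. Axes as the gauge's.
- angle_base: Tilting plate's grey base, fixed: 160 (x) x 120 (y) x 18 mm. Origin: centre of underside, z up. Hinge along y at its near end (-x 70 mm, 34 mm high). Beyond the plate's +y edge a slotted steel arc, 5 mm thick, 66 mm from the centre line, rises to 125 mm above the bench, with a clamp nut and lever out to 92 mm from the centre line.
- plate_face (a point): Centre of the tilting plate's sloping upper face: flat bare steel, 150 mm up the slope, 120 mm wide, plate 16 mm thick. z is the outward normal, x runs up the slope (away from the robot), y level along the hinge. The slope differs each time, 15 to 34 degrees, and is clamped: it does not give under 25 N. The centre is 65 to 90 mm above the bench.
- reader: Code reader, fixed: black foot 100 x 90 mm, neck, grey head 70 (x) x 78 (y) x 76 mm, from 67 to 143 mm above the bench. Origin on the bench below the head's middle, z up. Its window is on the head's -x face, towards the robot. Reader and tilting plate stand one to the left and one to the right of the robot's middle line, either way round.
- reader_window (a point): Middle of the reader's window, 37 mm in front of the reader's origin (towards its -x), 105 mm above the bench. Axes as the reader's: it looks level along -x, so a label in front of it has negative x in this frame.
- flatness_block: Plain aluminium flatness block, 75 x 50 x 22 mm, lying loose beyond the gauge. Origin at the centre of its underside. A bystander.
- nut_gauge: Brass nut gauge, a ring 46 mm across and 14 mm high with a 22 mm hole, lying loose beyond the gauge. Origin at the centre of its underside. A bystander.
- bench_micrometer: Blue bench micrometer, 75 x 210 mm, 96 mm high, 3 kg, standing loose at the back of the bench, its length (y) across. Origin at the centre of its underside. A bystander.
Mind the look-alikes: they are no part of the job. What is shaped like the angle_base but brown or yellow is not meant. Leave any brown look-alike of the gauge alone.

How it is judged:
By the outcome, as a careful person would: the job done as asked, in the order asked, and still so for the second after the job is handed in, while the arm keeps its last pose, push and grip.
It also fails if it takes over 48 s, if anything falls off the work surface, if the arm or the gripper's body presses on something with over 40 N, if the wrist force passes 120 N, or if a joint passes its speed limit or range.

## Robot

A 6-joint arm with a two-finger parallel gripper is mounted at the origin on the work surface. World frame = base frame: x ahead of the robot, y to its left, z up, the work surface at z = 0. Lengths are in mm, angles in rad, forces in N, time in s.
With the tool pointing down it reaches from about 350 to 800 mm from the base axis. Payload 7.3 kg.
Tool frame: the origin (TCP) lies midway between the tips of the shut fingers; the grasp point (between the pads) lies 19 mm behind it; z points along the fingers, y is the line along which they close (so a half turn about z gives the same grasp; the last joint's range is limited). The gripper opens to 85 mm and grips with 20 to 120 N. Pads are 22 mm wide; open, the fingers measure 114 mm over their backs; the gripper's body (76 mm by 85 mm) begins 54 mm behind the grasp point. The pads swing forward as they close: fully open they stand 13 mm farther back than shut.
Start: joints at [-0.146, 0.342, 1.524, -0, 1.275, -0.146], TCP at [525.019, 0.02, 231.322] pointing down, gripper open.
Joint ranges: [-2.53, 2.53], [-0.77, 2.02], [0.04, 2.7], [-1, 4.14], [0.28, 2.66], [-3.11, 3.11]. Speed limits (rad/s): [2.57, 2.57, 3.14, 3.14, 3.14, 3.14].

## Interface

Orientations are given as a rotation vector (axis times angle).
In Python, from rig import robot, cams gives the robot as it stands.
- The arm moves only by the shell command python3 -m inch 'ROWS'. ROWS is JSON, a list of rows, each a list of 7 numbers: the shift along the tool's x, y, z in units of 50 mm (1.0 is 50 mm), then the turn, a rotation vector about the tool's x, y, z in units of 6 degrees (1.0 is 6 degrees), then the closure, from -1 (fully open) to 1 (shut). A call has 1 to 8 rows; each row shifts and turns the commanded pose from where the row before left it, along the tool's axes as they then stand; what a row does not reach is not made up. A row lasts 1/10 s, in which the tool goes at most 50 mm and 8.59 degrees, less where a joint would pass 70% of its speed; a pose out of reach is approached as far as the arm can. A call is refused whole if a number of a shift passes 1 or a number of a turn 1, either way. A call with a gripper value outside its range is refused whole. The fingers move at their own pace and stop on an object; the grip force is fixed at half the most. Time passes only in rows, so rows that do not move let the fingers close. It gives the time, the measured TCP pose, the force and the opening at its end, in the units of the state.
- robot.get_obs(): the state, without advancing time (a new reading comes with each control period).
- cams.get_image(name): name is "scene" or "side" or "wrist"; returns a dict with "img" (420x560x3 uint8, red, green, blue), "fovy" (degrees; the focal length in pixels is half the picture's height over the tangent of half this angle, whatever the lens; pixels are square), "cx", "cy" (the principal point, pixels), "position" and "attitude" of the camera in the world. Camera axes: x right, y down, z forward; pixel columns grow to the right and rows downward; lengths in mm; the calibration is good to about 2 mm. A picture is of the moment at which its call begins. There is no depth.
- robot.job_done(): hands the job in, once; it reports no verdict.
Trained networks look in a picture, given as the dict that the camera call returned (one of the last four; its "shot" number tells which), for a name from the list of things; names that differ only in an ending like _2 or _b are one class to them, and where a whole thing is asked for, a point or a joint stands for the part that bears it (a point fixed in the world has none). Each returns a list of dicts, best first, with "conf" (0 to 1); they miss things now and then, are a little off and sometimes report something else, mostly with a low value. They report only what shows in the picture. A call takes as long as a camera call. They do not tell look-alikes from the thing itself.
- cams.recognise(target, picture): "pixel" ([column, row] in pixels, amid what is visible of it).
- cams.silhouettes(target, picture): "pixels" (420x560 bool, what is visible of it) and "pixel" ([column, row] in pixels, amid what is visible of it).
The state is a dict: "time": time; "qpos": joint angles; "qd": joint speeds; "effort": joint torques, N m; "position": TCP position; "ee_rot": TCP orientation; "contact_force": force on the tool from outside, world axes, zero at the start; "moment": the same for the moment, N m; "width": finger opening in mm.
Only numpy, scipy, OpenCV 4.12 (cv2) and the standard library are available. Lean on these libraries where they do the work, as an engineer would, in place of code of your own. Each camera call takes 0.05 s, during which the arm holds its last target. There are 200 camera calls.

## Working session

There is one attempt and no reset: what is moved stays moved. The work goes in short steps, Python scripts to look and compute and a shell command to move; the robot and the scene stay as the last step left them, time stands still between calls to the robot, and variables do not carry over. Pictures are saved under pics/ and viewed, on a budget of 10 in all, crops included, one or two more only if the job needs it, and the job is handed in when it is done.

```bash
ls; mkdir -p pics
python3 - <<'E'
from rig import robot,cams
import cv2,numpy as np
o=robot.get_obs();print({k:np.round(v,3) for k,v in o.items()})
ims=[]
for n in ["scene","side","wrist"]:
    p=cams.get_image(n);im=p["img"][:,:,::-1].copy()
    print(n,p["fovy"],p["cx"],p["cy"],np.round(p["position"],1),np.round(p["attitude"],4).tolist(),p["shot"])
    for t in ["gauge","gauge_label","angle_base","plate_face","reader","reader_window","flatness_block","nut_gauge"]:
        print(' ',t,[(np.round(d["pixel"]).astype(int).tolist(),round(d["conf"],2)) for d in cams.recognise(t,p)[:4]])
    cv2.imwrite(f"pics/{n}0.png",im)
E
```

```text
pics
{'time': np.float64(0.0), 'qpos': array([-0.146,  0.343,  1.525,  0.   ,  1.275, -0.146]), 'qd': array([ 0.001, -0.   ,  0.001, -0.001,  0.001,  0.002]), 'effort': array([ 1.0000e-03, -4.3368e+01, -2.4601e+01, -0.0000e+00,  8.0000e-03,
       -0.0000e+00]), 'position': array([5.24605e+02, 1.12000e-01, 2.30624e+02]), 'ee_rot': array([-2.220e+00, -2.221e+00,  1.000e-03]), 'contact_force': array([-0.526, -0.75 ,  0.336]), 'moment': array([ 0.011,  0.028, -0.006]), 'width': np.float64(85.262)}
scene 50.37730220967127 289.00496831004125 209.9175649687435 [1036.6  196.6  902.7] [-1.3577, -2.3647, 0.7462] 1
  gauge [([339, 181], 0.93), ([358, 218], 0.83)]
  gauge_label [([358, 219], 0.89), ([336, 186], 0.67)]
  angle_base [([147, 170], 0.78), ([263, 130], 0.78), ([216, 208], 0.72)]
  plate_face [([215, 200], 0.71), ([137, 168], 0.7)]
  reader [([430, 309], 0.65)]
  reader_window [([431, 312], 0.84)]
  flatness_block [([274, 278], 0.96)]
  nut_gauge []
side 47.77436494974094 274.9093872512586 211.292549418662 [  26.2 -930.9  635.2] [-2.0295, 0.5593, -0.3269] 2
  gauge [([205, 241], 0.83
[... 166 characters left out ...]
.65)]
  plate_face [([229, 312], 0.9), ([335, 245], 0.82), ([406, 321], 0.76), ([226, 158], 0.24)]
  reader [([227, 156], 0.97)]
  reader_window [([226, 158], 0.64)]
  flatness_block [([306, 216], 0.84)]
  nut_gauge [([291, 196], 0.57)]
wrist 71.80276626705495 281.6830626011675 206.65139147108607 [525.6  80.9 374.6] [2.8227, -0.0001, -0.0016] 3
  gauge [([155, 216], 0.96), ([202, 140], 0.94), ([378, 221], 0.57)]
  gauge_label [([158, 219], 0.71), ([204, 143], 0.68)]
  angle_base [([122, 399], 0.95), ([325, 335], 0.61)]
  plate_face [([123, 400], 0.97), ([306, 348], 0.88), ([203, 142], 0.65)]
  reader []
  reader_window []
  flatness_block [([379, 221], 0.73)]
  nut_gauge [([401, 131], 0.71)]
```

View pics/scene0.png

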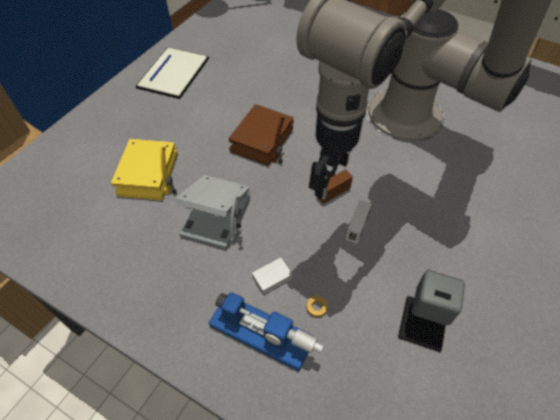

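View pics/side0.png

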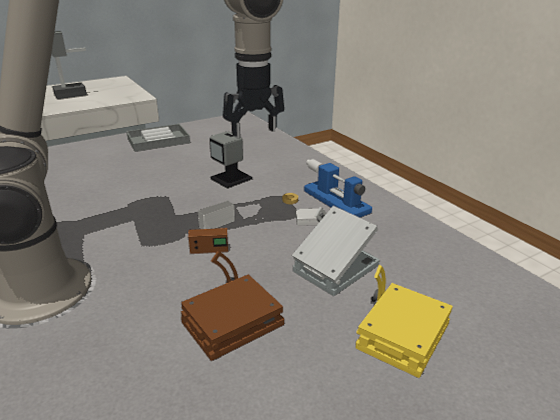

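Scene: the grey gauge is at (358,218) and the brown look-alike at (339,181). The grey plate is at (216,208), with the yellow one at (147,170) and the brown one at (263,130). The reader is at (430,309). In the side view, the grey gauge is at (217,214), the brown one at (205,241), the grey plate at (335,245) and the reader at (227,156).

```bash
cat > h.py <<'E'
import numpy as np,cv2,pickle
from scipy.spatial.transform import Rotation as R
def proj(p,X):
    f=p["img"].shape[0]/2/np.tan(np.radians(p["fovy"])/2)
    Rm=R.from_rotvec(p["attitude"]).as_matrix()
    c=(np.atleast_2d(X)-p["position"])@Rm
    return np.c_[p["cx"]+f*c[:,0]/c[:,2],p["cy"]+f*c[:,1]/c[:,2]]
def ray(p,px):
    f=p["img"].shape[0]/2/np.tan(np.radians(p["fovy"])/2)
    d=np.array([(px[0]-p["cx"])/f,(px[1]-p["cy"])/f,1.])
    return np.array(p["position"]),R.from_rotvec(p["attitude"]).as_matrix()@d
def onz(p,px,z):
    o,d=ray(p,px);return o+d*(z-o[2])/d[2]
def tri(obs):
    A=np.zeros((3,3));b=np.zeros(3)
    for p,px in obs:
        o,d=ray(p,px);d=d/np.linalg.norm(d);P=np.eye(3)-np.outer(d,d);A+=P;b+=P@o
    X=np.linalg.solve(A,b);return X,[np.round(proj(p,X)[0]-px,1).tolist() for p,px in obs]
def box(a,b):
    return np.array([[x,y,z] for x in (a[0],b[0]) for y in (a[1],b[1]) for z in (a[2],b[2])],float)
def hullmask(p,X):
    m=np.zeros(p["img"].shape[:2],np.uint8);cv2.fillConvexPoly(m,cv2.convexHull(np.round(proj(p,X)*16).astype(np.int32)),1,shift=4);return m>0
E
python3 - <<'E'
from rig import robot,cams
from h import *
P={n:cams.get_image(n) for n in ["scene","side","wrist"]}
S={}
for n,p in P.items():
    for t in ["gauge","plate_face","angle_base","reader"]:
        S[n,t]=[(d["conf"],np.array(d["pixel"]),d["pixels"]) for d in cams.silhouettes(t,p)]
        print(n,t,[(round(c,2),np.round(x).astype(int).tolist(),int(m.sum())) for c,x,m in S[n,t]])
pickle.dump((P,S),open("d0.pkl","wb"))
def crop(p,c,w,h,s):
    x,y=int(max(0,c[0]-w//2)),int(max(0,c[1]-h//2));return cv2.resize(p["img"][y:y+h,x:x+w,::-1],(w*s,h*s),interpolation=cv2.INTER_CUBIC)
w=P["wrist"]["img"][:,:,::-1]
cv2.imwrite("pics/wrist1.png",w)
g=np.zeros((600,800,3),np.uint8)
for i,(n,c) in enumerate([("scene",(216,208)),("side",(335,250))]):
    g[0:400,i*400:i*400+400]=crop(P[n],c,100,100,4)
for i,(n,c) in enumerate([("scene",(435,310)),("side",(230,160)),("scene",(358,218)),("side",(217,214))]):
    g[400:600,i*200:i*200+200]=crop(P[n],c,100,100,2)[:200,:200]
cv2.imwrite("pics/crops1.png",g)
for n,c in [("scene",(358,218)),("side",(219,214)),("wrist",(155,216)),("wrist",(202,140))]: print(n,onz(P[n],c,25).round(1))
print(tri([(P["scene"],(216,200)),(P["side"],(335,245))]))
print(tri([(P["scene"],(431,312)),(P["side"],(226,158))]))
E
```

```text
scene gauge [(0.97, [337, 184], 501), (0.66, [358, 223], 591)]
scene plate_face [(0.97, [142, 166], 2334), (0.75, [212, 196], 1987), (0.71, [258, 130], 1820)]
scene angle_base [(0.97, [144, 170], 3140), (0.63, [261, 133], 2690)]
scene reader [(0.61, [431, 309], 3604), (0.32, [276, 277], 873)]
side gauge [(0.93, [221, 215], 773), (0.85, [207, 237], 936)]
side plate_face [(0.76, [334, 245], 3532), (0.67, [289, 196], 143), (0.62, [404, 319], 4461), (0.57, [230, 308], 4184)]
side angle_base [(0.73, [400, 327], 5973), (0.71, [230, 314], 5871), (0.6, [333, 254], 4968)]
side reader [(0.8, [228, 158], 1431)]
wrist gauge [(0.72, [202, 138], 2580), (0.72, [156, 217], 3017)]
wrist plate_face [(0.76, [122, 401], 1129), (0.6, [308, 349], 1969)]
wrist angle_base [(0.86, [324, 333], 5829), (0.84, [122, 397], 1523)]
wrist reader [(0.41, [202, 142], 2556)]
scene [428.4  46.5  25. ]
side [445.7  50.2  25. ]
wrist [362.6 -47.2  25. ]
wrist [431.2  48.3  25. ]
(array([ 578.39554814, -258.02061018,   61.26084592]), [[-1.1, 0.3], [-1.2, -0.2]])
(array([582.87852026, 277.69539527,  64.23551462]), [[2.4, -1.4], [1.6, 0.8]])
```

View pics/wrist1.png

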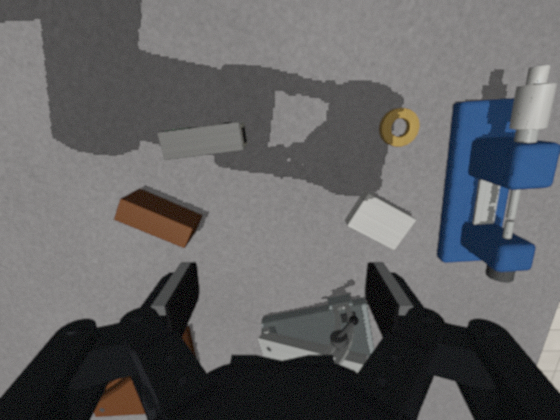

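View pics/crops1.png

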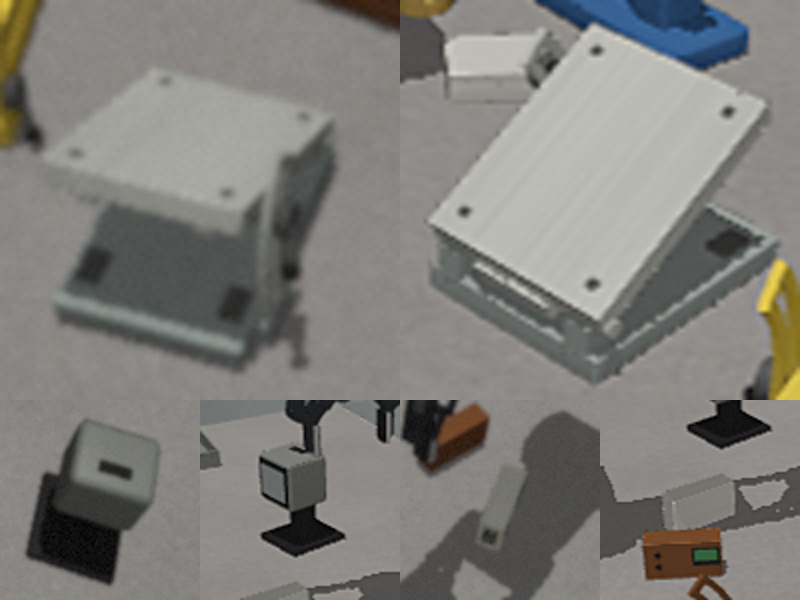

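```bash
cat > fit.py <<'E'
from h import *
from scipy.optimize import minimize
P,S=pickle.load(open("d0.pkl","rb"))
def get(n,t,c): return min(S[n,t],key=lambda s:np.hypot(*(s[1]-c)))[2]
def soft(m): return cv2.GaussianBlur(m.astype(np.float32),(0,0),1.0)
def pose(x,y,z,yaw,pitch=0): return R.from_euler('ZY',[yaw,pitch]),np.array([x,y,z])
def fit(model,p0,step,obs):
    def cost(v):
        e=0
        for n,m in obs:
            k=np.zeros(m.shape,bool)
            for X in model(v): k|=hullmask(P[n],X)
            e+=((soft(k)-soft(m))**2).sum()/m.sum()
        return e
    best=None
    for s in (1,.3):
        x0=np.array(p0 if best is None else best.x)
        sim=np.vstack([x0]+[x0+np.eye(len(x0))[i]*step[i]*s for i in range(len(x0))])
        best=minimize(cost,x0,method='Nelder-Mead',options=dict(initial_simplex=sim,maxiter=500))
    return best
gb=box((-45,-15,0),(45,15,50))
def gm(v): r,t=pose(v[0],v[1],0,v[2]); return [r.apply(gb)+t]
def gobs(n,c): return (n,get(n,"gauge",c))
for ob in ([gobs("wrist",(202,138)),gobs("side",(221,215)),gobs("scene",(358,223))],[gobs("wrist",(202,138)),gobs("side",(221,215))],[gobs("wrist",(202,138))]):
    b=fit(gm,[435,48,0.1],[8,8,.15],ob);print("gauge",b.x.round(3),round(b.fun,3),len(ob))
rb=box((-35,-39,67),(35,39,143))
def rm(v):
    r,t=pose(v[0],v[1],0,v[2]);f=v[3]
    return [r.apply(q)+t for q in (rb,box((f-50,-45,0),(f+50,45,10)),box((v[4]-12,-15,0),(v[4]+12,15,70)))]
for ob in (["scene","side"],["scene"],["side"]):
    for y0 in (0,.4):
        b=fit(rm,[610,278,y0,10,0],[15,15,.2,10,8],[(n,get(n,"reader",(430,309) if n=="scene" else (228,158))) for n in ob]);print("reader",b.x.round(3),round(b.fun,3),ob)
# plate
sc=np.array([[155,68],[333,118],[243,215],[43,157]])/4+[166,158]
sd=np.array([[205,318],[30,222],[197,25],[367,103]])/4+[285,200]
# order sc: A low-y,B low+y,C high+y,D high-y ; sd: c low-y,d low+y,a high+y,b high-y
loc=np.array([[-75,-60,0],[-75,60,0],[75,60,0],[75,-60,0]])
for a,b in zip(sc,sd): print("corner",tri([(P["scene"],a),(P["side"],b)]))
from scipy.optimize import least_squares
def res(v):
    r,t=pose(v[0],v[1],v[2],v[3],-v[4]); X=r.apply(loc)+t
    return np.r_[(proj(P["scene"],X)-sc).ravel(),(proj(P["side"],X)-sd).ravel()]
b=least_squares(res,[578,-258,75,.3,.4]);print("plate corners",b.x.round(3),b.fun.round(1))
pb=box((-75,-60,-16),(75,60,0))
def pm(v): r,t=pose(*v[:4],-v[4]); return [r.apply(pb)+t]
f=fit(pm,b.x,[4,4,4,.05,.05],[("scene",get("scene","plate_face",(212,196))),("side",get("side","plate_face",(334,245)))]);print("plate sil",f.x.round(3),round(f.fun,3))
E
python3 fit.py
```

```text
gauge [4.36035e+02 5.03220e+01 1.38000e-01] 0.083 3
gauge [4.36248e+02 4.98120e+01 1.27000e-01] 0.049 2
gauge [4.35962e+02 4.98230e+01 1.29000e-01] 0.007 1
reader [5.75867e+02 2.71997e+02 1.62000e-01 8.55500e+00 1.52040e+01] 0.135 ['scene', 'side']
reader [5.75543e+02 2.71294e+02 1.46000e-01 1.11930e+01 2.37720e+01] 0.138 ['scene', 'side']
reader [5.77731e+02 2.71781e+02 1.46000e-01 9.39400e+00 1.28050e+01] 0.025 ['scene']
reader [5.78395e+02 2.71617e+02 1.67000e-01 6.56500e+00 1.56630e+01] 0.024 ['scene']
reader [5.72194e+02 2.67797e+02 2.30000e-02 1.39830e+01 1.56730e+01] 0.094 ['side']
reader [5.71532e+02 2.62373e+02 4.35000e-01 2.09120e+01 1.63530e+01] 0.118 ['side']
corner (array([ 520.61598221, -337.82076036,   43.64570919]), [[-1.6, 0.4], [-2.1, -0.3]])
corner (array([ 494.20816573, -220.41830013,   41.02662078]), [[-0.7, 0.3], [-0.8, -0.2]])
corner (array([ 621.69333047, -191.6669634 ,  113.88491476]), [[-1.4, 0.4], [-1.4, -0.2]])
corner (array([ 645.52870712, -307.92452871,  115.2777186 ]), [[-1.3, 0.2], [-1.4, -0.1]])
plate corners [ 5.70779e+02 -2.64483e+02  7.83630e+01  2.27000e-01  5.12000e-01] [-1.5  1.  -0.7 -0.1 -1.2 -0.  -2.1  1.  -2.2  0.5 -1.  -0.3 -1.7 -0.7
 -0.4 -0.2]
plate sil [ 5.67117e+02 -2.65052e+02  8.04890e+01  2.25000e-01  5.20000e-01] 0.095
```

Gauge choice: grey box at wrist (202,138), scene (358,223), not the brown box at wrist (156,217), scene (337,184). The label end points to +x, away from the robot. I'll turn the tool so it closes across the 30 mm, with the camera on the robot's side.

```bash
python3 -m inch '[[0.5,-0.9,0,0,0,-1,-1],[0.6,-0.8,0,0,0,-1,-1],[0,0,0,0,0,-1,-1],[0,0,0,0,0,-1,-1],[0,0,0,0,0,-1,-1],[0,0,0,0,0,-1,-1],[0,0,0,0,0,-1,-1],[0,0,0,0,0,-1,-1]]'
python3 -m inch '[[0,0,0,0,0,-1,-1],[0,0,0,0,0,-1,-1],[0,0,0,0,0,-1,-1],[0,0,0,0,0,-1,-1],[0,0,0,0,0,-1,-1],[0,0,0,0,0,-1,-1],[0,0,0,0,0,-1,-1],[0,0,0,0,0,-1,-1]]'
python3 -m inch '[[0,0,0,0,0,-0.2,-1],[0,0,0,0,0,0,-1]]'
cat > look.py <<'E'
import sys
from rig import robot,cams
from h import *
name,tag=sys.argv[1],sys.argv[2]
p=cams.get_image(name);S={}
for t in sys.argv[3:]:
    S[t]=[(d["conf"],np.array(d["pixel"]),d["pixels"]) for d in cams.silhouettes(t,p)]
    print(t,[(round(c,2),np.round(x).astype(int).tolist(),int(m.sum())) for c,x,m in S[t]])
pickle.dump((p,S),open(tag+".pkl","wb"));cv2.imwrite(f"pics/{tag}.png",p["img"][:,:,::-1])
o=robot.get_obs();print(round(o["time"],2),o["position"].round(1),R.from_rotvec(o["ee_rot"]).as_matrix().round(3).tolist(),o["contact_force"].round(1),round(o["width"],1),o["qpos"].round(2))
E
python3 look.py wrist w2 gauge reader
```

```text
time: 2.9
position: [438.4, 50.0, 231.4]
ee_rot: [1.119, 2.935, 0.0]
contact_force: [1.4, 0.1, 0.7]
width: 85.3
time: 3.7
position: [438.4, 49.9, 231.4]
ee_rot: [-0.171, 3.137, -0.0]
contact_force: [0.1, 0.1, -0.1]
width: 85.5
time: 3.9
position: [438.4, 50.0, 231.4]
ee_rot: [-0.194, 3.135, -0.0]
contact_force: [1.1, 1.3, -0.4]
width: 85.5
gauge [(0.97, [280, 177], 2074), (0.93, [201, 108], 3039)]
reader [(0.91, [442, 297], 3824)]
4.05 [438.4  50.  231.3] [[-0.992, -0.124, 0.0], [-0.124, 0.992, -0.0], [-0.0, -0.0, -1.0]] [-0.3  0.8 -0.3] 85.3 [-0.06  0.19  1.74  0.    1.22 -1.76]
```

View pics/w2.png

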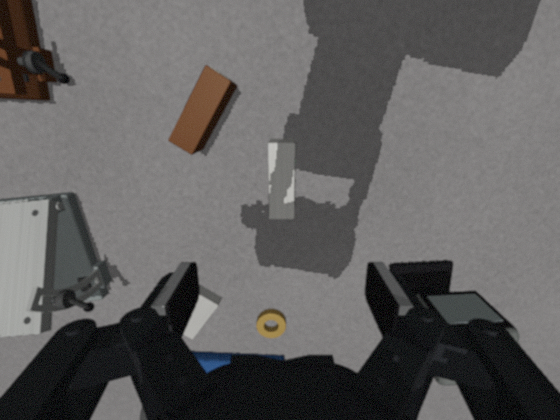

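Wrist view: grey gauge between the fingers' approach at (281,180), label end down the picture (away from the robot); brown one at (203,108); reader head at (465,310), foot front edge at about (390–450,263).

```bash
python3 - <<'E'
import fit
E
cat > fit2.py <<'E'
import io,contextlib
with contextlib.redirect_stdout(io.StringIO()): from fit import *
p,s=pickle.load(open("w2.pkl","rb")); P["w2"]=p
m=min(s["gauge"],key=lambda q:np.hypot(*(q[1]-[280,177])))[2]
b=fit(gm,[436,50,.13],[8,8,.15],[("w2",m)]);print("gauge w2",b.x.round(3),round(b.fun,3))
b=fit(gm,[436,50,.13],[8,8,.15],[("w2",m),("wrist",get("wrist","gauge",(202,138)))]);print("gauge both",b.x.round(3),round(b.fun,3))
for v in ((577,272,.15),(576,270,.1),(577,272,.2)):
    r,t=pose(v[0],v[1],0,v[2]);print(v,proj(p,r.apply([[-35,-39,143],[-35,39,143],[-35,-39,67],[-35,39,67],[-41,-45,8],[-41,45,8]])+t).round(1).tolist())
im=cv2.resize(p["img"][240:390,360:540,::-1],(720,600),interpolation=cv2.INTER_CUBIC)
cv2.imwrite("pics/rd.png",np.clip(im.astype(float)*1.8+20,0,255).astype(np.uint8))
E
python3 fit2.py
```

```text
gauge [4.36035e+02 5.03220e+01 1.38000e-01] 0.083 3
gauge [4.36248e+02 4.98120e+01 1.27000e-01] 0.049 2
gauge [4.35962e+02 4.98230e+01 1.29000e-01] 0.007 1
reader [5.75867e+02 2.71997e+02 1.62000e-01 8.55500e+00 1.52040e+01] 0.135 ['scene', 'side']
reader [5.75543e+02 2.71294e+02 1.46000e-01 1.11930e+01 2.37720e+01] 0.138 ['scene', 'side']
reader [5.77731e+02 2.71781e+02 1.46000e-01 9.39400e+00 1.28050e+01] 0.025 ['scene']
reader [5.78395e+02 2.71617e+02 1.67000e-01 6.56500e+00 1.56630e+01] 0.024 ['scene']
reader [5.72194e+02 2.67797e+02 2.30000e-02 1.39830e+01 1.56730e+01] 0.094 ['side']
reader [5.71532e+02 2.62373e+02 4.35000e-01 2.09120e+01 1.63530e+01] 0.118 ['side']
corner (array([ 520.61598221, -337.82076036,   43.64570919]), [[-1.6, 0.4], [-2.1, -0.3]])
corner (array([ 494.20816573, -220.41830013,   41.02662078]), [[-0.7, 0.3], [-0.8, -0.2]])
corner (array([ 621.69333047, -191.6669634 ,  113.88491476]), [[-1.4, 0.4], [-1.4, -0.2]])
corner (array([ 645.52870712, -307.92452871,  115.2777186 ]), [[-1.3, 0.2], [-1.4, -0.1]])
plate corners [ 5.70779e+02 -2.64483e+02  7.83630e+01  2.27000e-01  5.12000e-01] [-1.5  1.  -0.7 -0.1 -1.2 -0.  -2.1  1.  -2.2  0.5 -1.  -0.3 -1.7 -0.7
 -0.4 -0.2]
plate sil [ 5.67117e+02 -2.65052e+02  8.04890e+01  2.25000e-01  5.20000e-01] 0.095
gauge w2 [4.36439e+02 4.95050e+01 1.33000e-01] 0.017
gauge both [4.35258e+02 4.95430e+01 1.37000e-01] 0.027
(577, 272, 0.15) [[447.0, 336.3], [526.6, 334.6], [413.7, 290.9], [477.1, 289.5], [392.0, 263.0], [455.5, 261.5]]
(576, 270, 0.1) [[447.5, 333.7], [526.3, 335.2], [413.9, 288.7], [476.9, 290.0], [392.4, 260.8], [455.5, 262.1]]
(577, 272, 0.2) [[445.0, 338.0], [525.2, 333.0], [412.1, 292.3], [475.9, 288.2], [390.4, 264.4], [454.3, 260.1]]
```

View pics/rd.png

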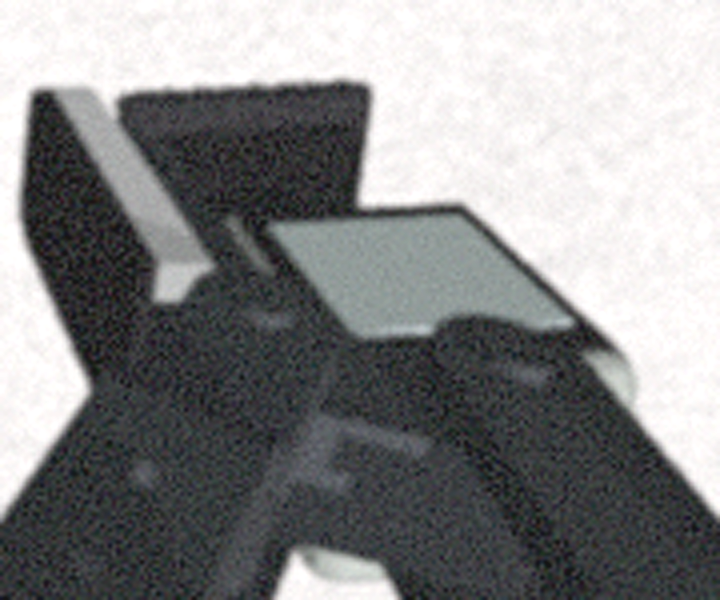

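```bash
cat > fit3.py <<'E'
import io,contextlib
with contextlib.redirect_stdout(io.StringIO()): from fit import *
from scipy.optimize import least_squares
p,s=pickle.load(open("w2.pkl","rb"))
g=cv2.GaussianBlur(p["img"].mean(2).astype(np.float32),(0,0),.7)
def edge(cols,r0,r1,rise,axis=0):
    out=[]
    for c in cols:
        l=(g[r0:r1,c] if axis==0 else g[c,r0:r1]); d=np.diff(l)*rise; i=int(np.argmax(d))
        j=np.arange(max(0,i-2),min(len(d),i+3)); w=np.clip(d[j],0,None); out.append((c,r0+(w*(j+.5)).sum()/w.sum()))
    out=np.array(out); k=np.polyfit(out[:,0],out[:,1],1)
    for _ in range(2):
        e=abs(np.polyval(k,out[:,0])-out[:,1]); o=out[e<=max(.5,1.5*np.median(e))]; k=np.polyfit(o[:,0],o[:,1],1)
    print(k.round(4),len(o),e.round(1).max()); return k
bot=edge(range(433,473),288,304,1)     # window bottom edge row(col)
top=edge(range(451,467),316,332,-1)
foot=edge(range(394,450),255,270,-1)
L=edge(range(299,320),424,452,1,1)    # col(row)
Rr=edge(range(297,315),470,510,-1,1)
def x(h,v): # row=h0*c+h1 ; col=v0*r+v1
    r=(h[0]*v[1]+h[1])/(1-h[0]*v[0]); return [v[0]*r+v[1],r]
q=np.array([x(bot,L),x(bot,Rr),x(top,Rr),x(top,L)]);print(q.round(1).tolist())
def res(v):
    r,t=pose(v[0],v[1],0,v[2]);w,h=v[3]/2,v[4]/2
    X=r.apply([[-37,-w,105-h],[-37,w,105-h],[-37,w,105+h],[-37,-w,105+h]])+t
    return (proj(p,X)-q).ravel()
b=least_squares(res,[577,272,.15,60,55]);print("reader",b.x.round(3),b.fun.round(2))
a,c=[onz(p,(u,np.polyval(foot,u)),10) for u in (394,450)];d=c-a;print("foot yaw",np.arctan2(-d[0],d[1]).round(3))
E
python3 fit3.py
```

```text
[-2.930000e-02  3.077005e+02] 40 0.3
[-4.480000e-02  3.443525e+02] 16 0.1
[-5.050000e-02  2.823879e+02] 56 0.5
[  0.7992 189.3168] 21 0.4
[  1.064  162.1113] 18 0.4
[[425.3, 295.2], [474.7, 293.8], [504.4, 321.7], [448.5, 324.2]]
reader [5.75792e+02 2.70273e+02 1.69000e-01 5.75020e+01 4.88420e+01] [ 0.4   0.16 -0.2  -0.27  0.17  0.25 -0.35 -0.16]
foot yaw 0.18
```

```bash
python3 -m inch '[[0.04,0,1,0,0,-0.1,-1],[0,0,1,0,0,0,-1],[0,0,1,0,0,0,-1],[0,0,0.7,0,0,0,-1],[0,0,0.5,0,0,0,-1],[0,0,0.18,0,0,0,-1],[0,0,0,0,0,0,-1],[0,0,0,0,0,0,1]]'
python3 -m inch '[[0,0,0,0,0,0,1],[0,0,0,0,0,0,1],[0,0,0,0,0,0,1],[0,0,0,0,0,0,1],[0,0,0,0,0,0,1],[0,0,0,0,0,0,1]]'
```

```text
time: 4.85
position: [437.3, 49.7, 13.3]
ee_rot: [-0.213, 3.133, -0.0]
contact_force: [-0.4, -0.6, 0.1]
width: 73.4
time: 5.45
position: [437.1, 49.7, 13.3]
ee_rot: [-0.213, 3.132, -0.0]
contact_force: [-1.1, -0.4, 7.2]
width: 29.7
```

```bash
python3 -m inch '[[0,0,-0.6,0,0,-0.3,1],[0,0,-0.6,0,0,0,1],[0,0,-0.4,0,0,0,1],[-0.06,0.7,0,0,0,0,1],[-0.06,0.9,0,0,0,0,1],[-0.07,1,0,0,0,0,1],[-0.07,0.8,0,0,0,0,1],[0,0.5,0,0,0,0,1]]'
python3 -m inch '[[0,0,0,0,0,0,1],[0,0,0,0,0,0,1],[0,0,0,0,0,0,1]]'
python3 look.py side s3 gauge gauge_label reader_window
python3 look.py wrist w3 gauge gauge_label
python3 - <<'E'
from h import *
a=[cv2.imread(f"pics/{n}3.png") for n in "sw"]
g=np.zeros((600,800,3),np.uint8)
g[:300,:400]=cv2.resize(a[1],(400,300));c=a[0][90:240,150:350];g[:600,400:]=cv2.resize(c,(400,300)).repeat(2,0) if 0 else cv2.resize(a[0][70:235,160:270],(400,600))
cv2.imwrite("pics/c3.png",g)
E
```

```text
time: 6.25
position: [416.0, 246.6, 92.5]
ee_rot: [-0.266, 3.13, 0.001]
contact_force: [-0.2, 0.8, -2.9]
width: 29.1
time: 6.55
position: [416.6, 243.2, 92.3]
ee_rot: [0.262, -3.13, 0.001]
contact_force: [-0.8, -0.4, -3.6]
width: 29.7
gauge [(0.58, [207, 242], 905), (0.57, [177, 162], 571)]
gauge_label [(0.72, [177, 163], 472), (0.7, [206, 243], 965)]
reader_window []
6.75 [417.  243.2  92.4] [[-0.986, -0.165, -0.0], [-0.165, 0.986, -0.0], [0.0, -0.0, -1.0]] [-0.9 -0.4 -2.7] 29.1 [ 0.37  0.43  1.82 -0.    0.88 -1.37]
gauge [(0.8, [282, 264], 12481)]
gauge_label [(0.63, [283, 263], 12560)]
6.9 [416.9 243.6  92.4] [[-0.986, -0.166, 0.0], [-0.166, 0.986, -0.0], [-0.0, -0.0, -1.0]] [ 0.3  0.3 -3.3] 29.2 [ 0.37  0.43  1.82 -0.    0.88 -1.37]
```

View pics/c3.png

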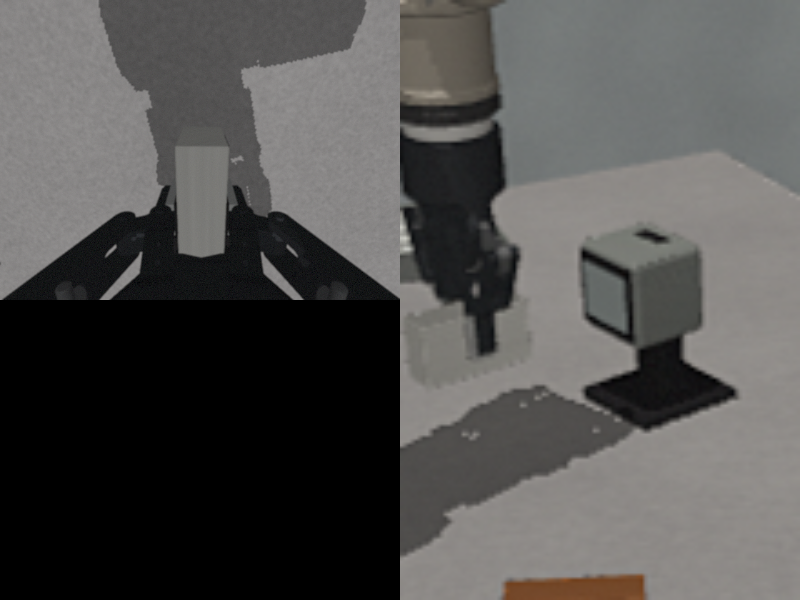

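The wrist view shows the gauge held in the middle, with its plain end towards the robot. In the side view it sits level in front of the reader window. Next I check the pose in the hand.

Run:
```python
from h import *
p,s=pickle.load(open("w3.pkl","rb"))
l=cv2.GaussianBlur(p["img"].mean(2)[160:225,262:305].mean(1).astype(np.float32).reshape(-1,1),(0,0),1).ravel()
d=np.diff(l);i=np.argsort(-abs(d))[:8];print([(int(k+160),round(float(d[k]),1)) for k in sorted(i)])
tcp=np.array([417,243.4,92.4]);yaw=.166
for dx,dz,pt in ((-1,0,0),(-1,2,0),(2,0,0),(-4,0,0),(-1,0,.03)):
    r=R.from_euler('ZY',[yaw,pt]);X=r.apply([[-45+dx,0,0],[-45+dx,0,50]] )
    X=r.apply(np.array([[-45,0,-33],[-45,0,17]]))+tcp+R.from_euler('Z',yaw).apply([dx,0,33-13.3+dz])
    print(dx,dz,pt,proj(p,X).round(1).tolist())
```

```text
[(176, 1.3), (177, 1.5), (202, 3.8), (203, 7.2), (204, 8.4), (205, 6.2), (206, 3.1), (207, 1.2)]
-1 0 0 [[281.7, 176.4], [281.7, 204.1]]
-1 2 0 [[281.7, 177.2], [281.7, 205.7]]
2 0 0 [[281.7, 181.7], [281.7, 211.4]]
-4 0 0 [[281.7, 171.0], [281.7, 196.6]]
-1 0 0.03 [[281.7, 175.2], [281.7, 206.5]]
```

```bash
python3 -m inch '[[0,0,-0.02,0,0,0,1],[0,0,0,0,0,0,1],[0,0,0,0,0,0,1],[0,0,0,0,0,0,1],[0,0,0,0,0,0,1],[0,0,0,0,0,0,1],[0,0,0,0,0,0,1],[0,0,0,0,0,0,1]]'
python3 -m inch '[[0,0,0,0,0,0,1],[0,0,0,0,0,0,1],[0,0,0,0,0,0,1],[0,0,0,0,0,0,1],[0,0,0,0,0,0,1],[0,0,0,0,0,0,1],[0,0,0,0,0,0,1]]'
python3 - <<'E'
from h import *
# plate pose -> hover target: TCP with gauge foot h above the face
c=np.array([569,-265,79.5]);yaw,t=.226,.515
Rp=R.from_euler('ZY',[yaw,-t]).as_matrix()
for h in (60,20,0):
    tcp=c+Rp@[1.0,0,13.3+h];print(h,tcp.round(1))
print("tool R",np.c_[-Rp[:,0],Rp[:,1],-Rp[:,2]].round(3).tolist())
E
```

```text
time: 7.7
position: [416.7, 244.0, 93.3]
ee_rot: [-0.263, 3.131, -0.0]
contact_force: [-0.3, -0.2, -3.4]
width: 29.3
time: 8.4
position: [416.7, 244.0, 93.3]
ee_rot: [-0.263, 3.131, -0.0]
contact_force: [0.3, -0.2, -3.5]
width: 29.3
60 [ 534.7 -272.9  143.8]
20 [ 553.9 -268.5  109. ]
0 [ 563.5 -266.3   91.6]
tool R [[-0.848, -0.224, 0.48], [-0.195, 0.975, 0.11], [-0.493, 0.0, -0.87]]
```

```bash
python3 -m inch '[[0,0,-0.7,0,0,0,1],[0,0,-0.9,0,0,0,1],[0,-0.4,-0.6,0,0,0,1],[0,-0.8,-0.2,0,0,0,1],[-0.03,-1,0,0,0,0,1],[-0.03,-1,0,0,0,0,1],[-0.03,-1,0,0,0,0,1],[-0.03,-1,0,0,0,0,1]]'
python3 -m inch '[[-0.03,-1,0,0,0,0,1],[-0.03,-1,0,0,0,0,1],[-0.03,-1,0,0,0,0,1],[-0.02,-1,0,0,0,0,1],[0,-0.9,0,0,0,0,1],[0,-0.5,0,0,0,0,1],[0,0,0,0,0,-0.57,1],[0,0,0,0,-0.8,0,1]]'
python3 -m inch '[[0,0,0,0,-1,0,1],[0,0,0,0,-1,0,1],[0,0,0,0,-1,0,1],[0,0,0,0,-0.8,0,1],[0,0,0,0,-0.32,0,1],[0,0,0,0,0,0,1],[0,0,0,0,0,0,1]]'
python3 look.py wrist w4 plate_face
python3 look.py side s4 plate_face gauge
```

```text
time: 9.2
position: [465.9, -13.2, 213.5]
ee_rot: [-0.263, 3.13, -0.0]
contact_force: [1.3, 0.9, -2.9]
width: 29.2
time: 10.0
position: [517.4, -277.1, 212.3]
ee_rot: [-0.349, 3.038, 0.016]
contact_force: [0.1, 0.0, -3.0]
width: 29.4
time: 10.7
position: [516.3, -276.7, 213.4]
ee_rot: [-0.298, 2.613, 0.078]
contact_force: [-0.3, 0.2, -2.4]
width: 29.5
plate_face [(0.89, [49, 99], 15393), (0.64, [280, 151], 13439), (0.55, [402, 267], 6067)]
10.8 [ 516.8 -276.4  213.6] [[-0.848, -0.226, 0.48], [-0.197, 0.974, 0.111], [-0.492, -0.001, -0.87]] [-0.3 -0.4 -1.2] 29.2 [-0.86  0.32  1.73  0.58  0.92 -2.98]
plate_face [(0.85, [335, 245], 3608), (0.78, [403, 320], 4678), (0.7, [229, 311], 4252), (0.57, [308, 194], 819)]
gauge [(0.76, [312, 195], 828), (0.6, [208, 240], 947), (0.6, [229, 158], 1500)]
10.95 [ 516.8 -276.2  213.5] [[-0.848, -0.226, 0.48], [-0.197, 0.974, 0.111], [-0.493, -0.0, -0.87]] [-0.7  0.1 -3.1] 29.2 [-0.86  0.32  1.73  0.58  0.92 -2.98]
```

View pics/w4.png

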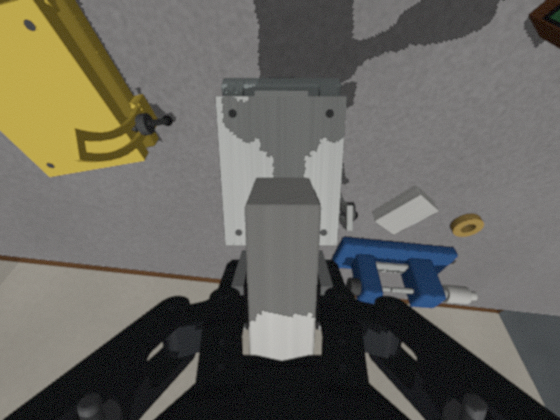

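Wrist view: plate corners at about (217,97), (347,97), (342,245) and (226,245). The gauge's midline (283) lies on the plate's midline, and both run up-picture. Next I fit the plate pose from this view.

```bash
cat > fit4.py <<'E'
import io,contextlib
with contextlib.redirect_stdout(io.StringIO()): from fit import *
from scipy.optimize import least_squares
p,s=pickle.load(open("w4.pkl","rb"))
g=cv2.GaussianBlur(p["img"].mean(2).astype(np.float32),(0,0),.7)
m=min(s["plate_face"],key=lambda q:np.hypot(*(q[1]-[280,151])))[2]
def edge(cols,lo,hi,axis,sign=0):
    out=[]
    for c in cols:
        l=(g[lo:hi,c] if axis==0 else g[c,lo:hi]);d=np.diff(l);d=abs(d) if sign==0 else d*sign;i=int(np.argmax(d))
        j=np.arange(max(0,i-2),min(len(d),i+3));w=np.clip(d[j],0,None);out.append((c,lo+(w*(j+.5)).sum()/w.sum()))
    out=np.array(out);k=np.polyfit(out[:,0],out[:,1],1)
    for _ in range(3):
        e=abs(np.polyval(k,out[:,0])-out[:,1]);o=out[e<=max(.5,1.5*np.median(e))];k=np.polyfit(o[:,0],o[:,1],1)
    print(k.round(4),len(o),len(out),abs(np.polyval(k,o[:,0])-o[:,1]).max().round(2));return k
low=edge([*range(224,245),*range(322,342)],91,104,0,1)
high=edge([*range(229,244),*range(322,338)],238,252,0,-1)
L=edge(range(128,235),212,231,1,1)
Rr=edge(range(138,200),339,352,1,-1)
def x(h,v):
    r=(h[0]*v[1]+h[1])/(1-h[0]*v[0]);return [v[0]*r+v[1],r]
q=np.array([x(low,L),x(low,Rr),x(high,Rr),x(high,L)]);print(q.round(1).tolist())
loc=np.array([[-75,-60,0],[-75,60,0],[75,60,0],[75,-60,0]])
sc=np.array([[155,68],[333,118],[243,215],[43,157]])/4+[166,158]-.4
sd=np.array([[205,318],[30,222],[197,25],[367,103]])/4+[285,200]-.4
def res(v,k):
    r,t=pose(v[0],v[1],v[2],v[3],-v[4]);X=r.apply(loc)+t
    e=[(proj(p,X)-q).ravel()]
    if k: e+=[.5*(proj(P["scene"],X)-sc).ravel(),.5*(proj(P["side"],X)-sd).ravel()]
    return np.concatenate(e)
for k in (0,1):
    b=least_squares(res,[569,-265,79.5,.226,.515],args=(k,));print("plate",b.x.round(3),b.fun.round(1))
    y,t=b.x[3:];Rp=R.from_euler('ZY',[y,-t]).as_matrix()
    T=np.array([[-.848,-.226,.48],[-.197,.974,.111],[-.493,0,-.87]])
    print(" TCP in plate frame",(Rp.T@(np.array([516.8,-276.3,213.5])-b.x[:3])).round(1))
    want=np.c_[-Rp[:,0],Rp[:,1],-Rp[:,2]]
    print(" turn wanted, tool axes, deg",np.degrees(R.from_matrix(T.T@want).as_rotvec()).round(2))
E
python3 fit4.py
```

```text
[2.90000e-03 9.49009e+01] 41 41 0.33
[8.000000e-04 2.445485e+02] 30 31 0.46
[6.720000e-02 2.088168e+02] 107 107 0.29
[-5.620000e-02  3.509396e+02] 60 62 0.43
[[215.2, 95.5], [345.5, 95.9], [337.2, 244.8], [225.3, 244.7]]
plate [ 5.68783e+02 -2.65240e+02  8.11220e+01  2.29000e-01  5.31000e-01] [ 0.2  0.3  0.2 -0.4 -0.3 -0.1 -0.1  0.2]
 TCP in plate frame [ 21.2   1.  141.1]
 turn wanted, tool axes, deg [-0.03 -0.9  -0.03]
plate [ 5.69288e+02 -2.65143e+02  8.06620e+01  2.28000e-01  5.24000e-01] [ 0.2  0.5  0.1 -0.1 -0.6 -0.4  0.1 -0.1 -0.6  0.3 -0.1 -0.3 -0.3 -0.6
 -0.9 -0.1 -1.   0.3 -0.4 -0.1 -0.9 -0.6 -0.2 -0.4]
 TCP in plate frame [ 20.    1.  141.9]
 turn wanted, tool axes, deg [-0.02 -0.48 -0.02]
```

```bash
python3 -m inch '[[0,0,0,0,-0.1,0,1],[0.2,-0.01,0.5,0,0,0,1],[0.19,-0.01,0.7,0,0,0,1],[0,0,0.6,0,0,0,1],[0,0,0.36,0,0,0,1],[0,0,0.16,0,0,0,1],[0,0,0,0,0,0,1],[0,0,0,0,0,0,1]]'
cat > st.py <<'E'
from rig import robot
from h import *
o=robot.get_obs();Rp=R.from_euler('ZY',[.2285,-.527]).as_matrix();c=np.array([569.1,-265.2,80.9])
T=R.from_rotvec(o["ee_rot"]).as_matrix()
print(round(o["time"],2),"tcp plate",(Rp.T@(o["position"]-c)).round(2),"F plate",(Rp.T@o["contact_force"]).round(1),"M tool",(T.T@o["moment"]).round(3),"turn",np.degrees(R.from_matrix(T.T@np.c_[-Rp[:,0],Rp[:,1],-Rp[:,2]]).as_rotvec()).round(2),"q",o["qpos"].round(2),round(o["width"],1))
E
python3 st.py; python3 look.py side s5 gauge; python3 look.py wrist w5 plate_face; python3 st.py
python3 - <<'E'
import cv2,numpy as np
a=cv2.imread("pics/w5.png");b=cv2.imread("pics/s5.png")[150:300,260:410]
g=np.zeros((420,800,3),np.uint8);g[:300,:400]=cv2.resize(a,(400,300));g[:400,400:]=cv2.resize(b,(400,400),interpolation=cv2.INTER_CUBIC);cv2.imwrite("pics/c5.png",g)
E
```

```text
time: 11.75
position: [560.4, -267.8, 107.6]
ee_rot: [-0.293, 2.61, 0.079]
contact_force: [-0.3, -0.1, -2.9]
width: 29.4
11.75 tcp plate [ 5.56 -0.53 27.61] F plate [-1.7 -0.  -2.4] M tool [-0.034  0.472  0.011] turn [-0.08 -0.56 -0.28] q [-0.79  0.51  1.78  0.71  0.69 -3.1 ] 29.4
gauge [(0.91, [208, 241], 938), (0.87, [324, 234], 571)]
11.85 [ 560.3 -268.1  108. ] [[-0.847, -0.221, 0.483], [-0.192, 0.975, 0.11], [-0.495, 0.001, -0.869]] [ 0.1 -0.4 -3. ] 29.4 [-0.79  0.51  1.78  0.71  0.69 -3.1 ]
plate_face [(0.73, [285, 172], 26975), (0.6, [46, 162], 5028)]
11.95 [ 560.3 -268.   107.9] [[-0.848, -0.221, 0.482], [-0.192, 0.975, 0.11], [-0.495, 0.001, -0.869]] [-0.1 -0.  -3.1] 29.3 [-0.79  0.51  1.78  0.71  0.69 -3.1 ]
11.95 tcp plate [ 5.59 -0.74 27.95] F plate [-1.6 -0.  -2.6] M tool [-0.006  0.534 -0.009] turn [-0.13 -0.54 -0.29] q [-0.79  0.51  1.78  0.71  0.69 -3.1 ] 29.3
```

View pics/c5.png

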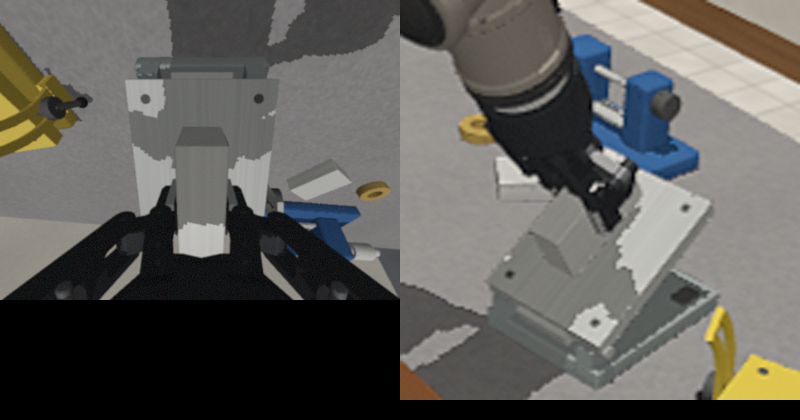

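The last joint is close to its limit (−3.10), so it held back part of the turn. I'll give up a degree or so of yaw, where there is tolerance, and keep the tilt exact.

```bash
python3 -m inch '[[0,0,0,0,0,0.2,1],[0,0,0,0,-0.09,0,1],[0.09,0.02,0,0,0,0,1],[0,0,0,0,0,0,1],[0,0,0,0,0,0,1]]'; python3 st.py
```

```text
time: 12.45
position: [557.4, -267.1, 105.9]
ee_rot: [-0.263, 2.609, 0.088]
contact_force: [-0.0, 0.2, -3.6]
width: 29.7
12.45 tcp plate [ 2.32  0.83 27.54] F plate [-1.8  0.2 -3.1] M tool [ 0.049  0.55  -0.034] turn [-0.05 -0.25 -1.58] q [-0.79  0.51  1.79  0.73  0.69 -3.11] 29.7
```

```bash
cat > wr.py <<'E'
from h import *
def ori(q): return R.from_euler('ZYZYZ',[0,0,0,0,0][:0]) if 0 else R.from_euler('Z',q[0])*R.from_euler('Y',q[1]+q[2])*R.from_euler('Z',q[3])*R.from_euler('Y',q[4])*R.from_euler('Z',q[5])
from rig import robot
o=robot.get_obs();q=o["qpos"];T=R.from_rotvec(o["ee_rot"])
for a in (-np.pi/2,np.pi/2):
    E=(ori(q)*R.from_euler('Z',a)).inv()*T;print(a,np.degrees(E.as_rotvec()).round(2))
Rp=R.from_euler('ZY',[.2285,-.527])
for j1,s in ((q[0],q[1]+q[2]),(q[0]+.02,q[1]+q[2]+.03)):
  for dy in (0,-2,-4,-6,180):
    W=R.from_matrix(Rp.as_matrix()@np.diag([-1,1,-1]))*R.from_euler('Z',-dy,degrees=True)
    M=(R.from_euler('Z',j1)*R.from_euler('Y',s)).inv()*W*R.from_euler('Z',-best if 0 else np.pi/2)
    print(dy,M.as_euler('ZYZ').round(3))
print(q.round(4))
E
python3 wr.py
```

```text
-1.5707963267948966 [ -0.  -0. 180.]
1.5707963267948966 [-0.  0.  0.]
0 [0.739 0.69  0.004]
-2 [0.739 0.69  0.038]
-4 [0.739 0.69  0.073]
-6 [0.739 0.69  0.108]
180 [ 0.739  0.69  -3.138]
0 [ 0.765  0.658 -0.012]
-2 [0.765 0.658 0.023]
-4 [0.765 0.658 0.058]
-6 [0.765 0.658 0.093]
180 [0.765 0.658 3.13 ]
[-0.7931  0.5097  1.7889  0.7323  0.6896 -3.1052]
```

Plate pose needs j6 ≈ −3.15, which is past its range. The clean fix is to set the gauge down in its free spot and regrip with the tool turned half round (j6 ≈ 0 on the plate). There is plenty of time for that.

```bash
python3 -m inch '[[0,0,-0.5,0,0,0,1],[0,0,-0.9,0,0,0,1],[0,0,-0.6,0,0,0,1],[0,0,0,0,1,0,1],[0,0,0,0,1,0,1],[0,0,0,0,1,0,1],[0,0,0,0,1,0,1],[0,0,0,0,0.99,0,1]]'
python3 -m inch '[[0,0.5,0,0,0,0,1],[0.02,0.9,0,0,0,0,1],[0.02,1,0,0,0,0,1],[0.02,1,0,0,0,0,1],[0.02,1,0,0,0,0,1],[0,1,0,0,0,0,1],[0,0.8,0,0,0,0,1],[0,0.5,0,0,0,0,1]]'
python3 - <<'E'
from rig import robot
from h import *
o=robot.get_obs();print(o["position"].round(1),R.from_rotvec(o["ee_rot"]).as_matrix().round(4).tolist(),o["qpos"].round(2))
E
```

```text
time: 13.25
position: [509.1, -278.4, 193.3]
ee_rot: [0.319, -3.121, -0.018]
contact_force: [-0.2, 0.1, -3.5]
width: 29.7
time: 14.05
position: [436.1, 51.6, 197.3]
ee_rot: [0.323, -3.124, -0.022]
contact_force: [0.6, -1.7, -3.6]
width: 29.4
[436.1  51.6 197.3] [[-0.9789, -0.2045, -0.0023], [-0.2046, 0.9788, 0.0139], [-0.0006, 0.0141, -0.9999]] [-0.07  0.22  1.8   0.02  1.13 -1.85]
```

```bash
python3 -m inch '[[0,0,0,0.13,0,0,1],[0,0,0.8,0,0,0,1],[0,0,0.9,0,0,0,1],[0,0,0.9,0,0,0,1],[0,0,0.6,0,0,0,1],[0,0,0.35,0,0,0,1],[0,0,0.08,0,0,0,1],[0,0,0,0,0,0,1]]'
python3 -m inch '[[0,0,0,0,0,0,1],[0,0,0.02,0,0,0,1],[0,0,0,0,0,0,1]]'
```

```text
time: 14.85
position: [437.4, 48.4, 15.4]
ee_rot: [0.319, -3.125, 0.001]
contact_force: [1.0, 0.5, -3.2]
width: 29.7
time: 15.15
position: [437.7, 48.7, 15.3]
ee_rot: [-0.32, 3.123, -0.001]
contact_force: [0.1, 0.1, -3.2]
width: 29.7
```

```bash
python3 -m inch '[[0,0,0.02,0,0,0,1],[0,0,0,0,0,0,1],[0,0,0,0,0,0,1]]'; python3 -m inch '[[0,0,0.02,0,0,0,1],[0,0,0,0,0,0,1],[0,0,0,0,0,0,1]]'
```

```text
time: 15.45
position: [437.2, 48.8, 13.6]
ee_rot: [-0.32, 3.125, -0.001]
contact_force: [-0.1, -0.7, -2.4]
width: 29.0
time: 15.75
position: [437.2, 48.8, 13.3]
ee_rot: [-0.32, 3.125, -0.001]
contact_force: [-3.4, 0.1, 10.3]
width: 29.5
```

```bash
python3 -m inch '[[0,0,0,0,0,0,-1],[0,0,0,0,0,0,-1],[0,0,0,0,0,0,-1],[0,0,0,0,0,0,-1],[0,0,0,0,0,0,-1],[0,0,-0.5,0,0,0,-1],[0,0,-0.9,0,0,0,-1],[0,0,-0.8,0,0,0.5,-1]]'
python3 -m inch '[[0,0,-0.8,0,0,1,-1],[0,0,0,0,0,1,-1],[0,0,0,0,0,1,-1],[0,0,0,0,0,1,-1],[0,0,0,0,0,1,-1],[0,0,0,0,0,1,-1],[0,0,0,0,0,1,-1],[0,0,0,0,0,1,-1]]'
python3 -m inch '[[0,0,0,0,0,1,-1],[0,0,0,0,0,1,-1],[0,0,0,0,0,1,-1],[0,0,0,0,0,1,-1],[0,0,0,0,0,1,-1],[0,0,0,0,0,1,-1],[0,0,0,0,0,1,-1],[0,0,0,0,0,1,-1]]'
python3 -m inch '[[0,0,0,0,0,1,-1],[0,0,0,0,0,1,-1],[0,0,0,0,0,1,-1],[0,0,0,0,0,1,-1],[0,0,0,0,0,1,-1],[0,0,0,0,0,1,-1],[0,0,0,0,0,1,-1],[0,0,0,0,0,1,-1]]'
python3 -m inch '[[0,0,0,0,0,1,-1],[0,0,0,0,0,1,-1],[0,0,0,0,0,1,-1],[0,0,0,0,0,1,-1],[0,0,0,0,0,1,-1],[0,0,0,0,0,0.5,-1],[0,0,0,0,0,0,-1],[0,0,0,0,0,0,-1]]'
python3 look.py wrist w6 gauge
cat > fit6.py <<'E'
import io,contextlib
with contextlib.redirect_stdout(io.StringIO()): from fit import *
p,s=pickle.load(open("w6.pkl","rb")); P["w6"]=p
for c,px,m in s["gauge"]:
    v=onz(p,px,40);b=fit(gm,[v[0],v[1],.2],[8,8,.1],[("w6",m)]);print("gauge",px.round(),b.x.round(3),round(b.fun,3))
E
python3 fit6.py
```

```text
time: 16.55
position: [436.7, 48.9, 123.7]
ee_rot: [0.237, -3.132, 0.001]
contact_force: [1.0, -0.3, 0.4]
width: 85.5
time: 17.35
position: [436.9, 48.9, 162.4]
ee_rot: [1.063, 2.956, -0.001]
contact_force: [-0.7, 0.6, 0.5]
width: 85.5
time: 18.15
position: [436.9, 48.9, 162.3]
ee_rot: [2.174, 2.268, -0.001]
contact_force: [-0.2, 0.0, -0.3]
width: 85.2
time: 18.95
position: [436.9, 48.9, 162.3]
ee_rot: [2.908, 1.188, -0.0]
contact_force: [0.5, -0.4, 0.3]
width: 85.4
time: 19.75
position: [437.0, 48.9, 162.4]
ee_rot: [3.125, 0.322, -0.0]
contact_force: [0.0, -0.6, -0.5]
width: 85.1
gauge [(0.92, [282, 197], 3112), (0.72, [355, 270], 3698), (0.52, [552, 166], 1124)]
19.85 [437.1  48.9 162.4] [[0.979, 0.204, 0.0], [0.204, -0.979, -0.0], [0.0, 0.0, -1.0]] [-0.6  0.3  0.7] 85.2 [-0.06  0.26  1.85 -0.    1.03  1.3 ]
gauge [282. 197.] [4.35356e+02 4.96520e+01 1.88000e-01] 0.022
gauge [355. 270.] [370.499 -47.092  -0.416] 0.14
gauge [552. 166.] [ 5.42104e+02 -2.27620e+02  2.31000e-01] 0.076
```

View pics/w6.png

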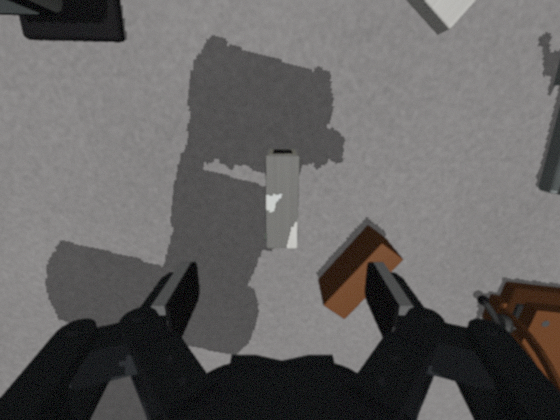

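Wrist view: grey gauge upright at (282,197), label end up the picture; brown one at (360,270), clear of the fingers' path. Gripping again.

```bash
python3 -m inch '[[0,0,0.7,0,0,0,-1],[0,0,0.9,0,0,0,-1],[0,0,0.7,0,0,0,-1],[0,0,0.5,0,0,0,-1],[0,0,0.17,0,0,0,-1],[0,0,0,0,0,0,-1],[0,0,0,0,0,0,1],[0,0,0,0,0,0,1]]'
python3 -m inch '[[0,0,0,0,0,0,1],[0,0,0,0,0,0,1],[0,0,0,0,0,0,1],[0,0,0,0,0,0,1],[0,0,0,0,0,0,1]]'; python3 st.py
python3 - <<'E'
from h import *
Rp=R.from_euler('ZY',[.2285,-.527]).as_matrix();c=np.array([569.1,-265.2,80.9])
for h in (100,12): print(h,(c+Rp@[1.0,0,13.4+h]).round(1))
E
```

```text
time: 20.65
position: [438.2, 48.8, 15.2]
ee_rot: [3.124, 0.32, 0.005]
contact_force: [0.6, -0.6, -0.4]
width: 58.8
time: 21.15
position: [437.8, 48.8, 14.9]
ee_rot: [3.125, 0.32, 0.003]
contact_force: [-0.5, 0.5, 6.0]
width: 29.0
21.15 tcp plate [-82.27 335.6  -28.47] F plate [2.7 0.6 5.4] M tool [ 0.068 -0.118 -0.014] turn [ 46.36  -0.66 172.54] q [-0.06  0.51  2.   -0.    0.62  1.3 ] 29.0
100 [ 514.4 -277.9  179.4]
12 [ 557.5 -267.9  103.4]
```

```bash
python3 -m inch '[[0,0,-0.5,0,0,0,1],[0,0,-0.8,0,0,0,1],[0,0,-0.9,0,0,0,1],[0,0,-0.8,0,0,0,1],[0,0.5,-0.5,0,0,0,1],[0.03,0.9,0,0,0,0,1],[0.03,1,0,0,0,0,1],[0.03,1,0,0,0,0,1]]'
python3 -m inch '[[0.03,1,0,0,0,0,1],[0.03,1,0,0,0,0,1],[0.02,0.8,0,0,0,0,1],[0,0.5,0,0,0,0,1],[0,0,0,0,0,-0.22,1],[0,0,0,0,0.8,0,1],[0,0,0,0,1,0,1],[0,0,0,0,1,0,1]]'
python3 -m inch '[[0,0,0,0,1,0,1],[0,0,0,0,0.9,0,1],[0,0,0,0,0.33,0,1],[0,0,0,0,0,0,1],[0,0,0,0,0,0,1]]'
sed -i 's/-Rp\[:,0\],Rp\[:,1\],-Rp/Rp[:,0],-Rp[:,1],-Rp/' st.py; python3 st.py; python3 look.py wrist w7 plate_face gauge
```

```text
time: 21.95
position: [475.8, -118.0, 189.4]
ee_rot: [3.125, 0.321, 0.001]
contact_force: [1.0, 0.3, -3.0]
width: 29.4
time: 22.75
position: [513.1, -276.0, 189.1]
ee_rot: [-3.055, -0.35, -0.456]
contact_force: [-0.1, 0.1, -3.0]
width: 29.5
time: 23.25
position: [513.1, -276.8, 189.2]
ee_rot: [-2.959, -0.338, -0.796]
contact_force: [0.2, -0.4, -2.6]
width: 29.3
23.25 tcp plate [  5.02   1.44 122.36] F plate [-1.2 -0.4 -2.3] M tool [-0.001 -0.453 -0.002] turn [ 0.04  0.08 -0.04] q [-0.88  0.35  1.78  0.63  0.87  0.09] 29.3
plate_face [(0.97, [283, 170], 11965), (0.97, [497, 271], 16873)]
gauge [(0.75, [37, 346], 4622), (0.63, [282, 269], 11679), (0.38, [286, 170], 12028)]
23.4 [ 513.7 -276.9  189.4] [[0.842, 0.226, 0.49], [0.196, -0.974, 0.113], [0.502, 0.001, -0.865]] [-0.8 -0.4 -2.3] 28.8 [-0.88  0.35  1.78  0.63  0.87  0.09]
```

View pics/w7.png

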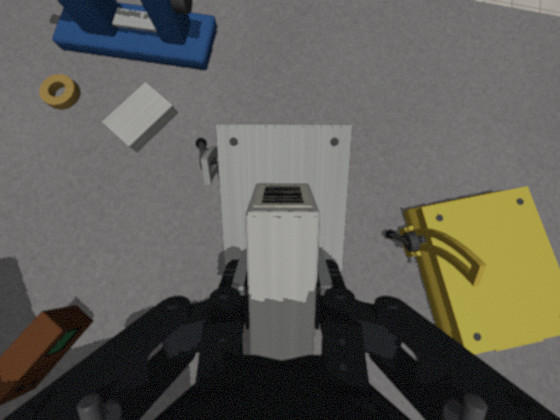

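Wrist view: the gauge is over the plate with its label end uphill. The plate's upper edge is at row 125, columns 217–352, and its midline (284) matches the gauge's (283). Going down to near contact.

```bash
python3 -m inch '[[-0.07,0.03,0.4,0,0,0,1],[0,0,0.7,0,0,0,1],[0,0,0.6,0,0,0,1],[0,0,0.34,0,0,0,1],[0,0,0,0,0,0,1],[0,0,0,0,0,0,1],[0,0,0,0,0,0,1]]'; python3 st.py
python3 look.py side s8 gauge
```

```text
time: 24.1
position: [560.8, -268.2, 100.0]
ee_rot: [-2.959, -0.338, -0.799]
contact_force: [-0.7, 0.1, -2.7]
width: 29.4
24.1 tcp plate [ 2.05 -1.04 20.95] F plate [-1.9  0.2 -2. ] M tool [-0.004 -0.452  0.06 ] turn [ 0.11 -0.02 -0.01] q [-0.79  0.52  1.79  0.75  0.68 -0.01] 29.4
gauge [(0.85, [207, 239], 962), (0.67, [324, 237], 612)]
24.2 [ 560.7 -268.4  100.1] [[0.842, 0.225, 0.491], [0.195, -0.974, 0.112], [0.503, 0.002, -0.864]] [ 0.7 -0.5 -3.5] 29.1 [-0.79  0.52  1.79  0.75  0.68 -0.01]
```

```bash
python3 -m inch '[[-0.01,-0.02,0.06,0,0,0,1],[0,0,0,0,0,0,1],[0,0,0,0,0,0,1]]'; python3 st.py; python3 -m inch '[[0,0,0.03,0,0,0,1],[0,0,0,0,0,0,1],[0,0,0,0,0,0,1]]'; python3 st.py
```

```text
time: 24.5
position: [561.3, -266.8, 96.4]
ee_rot: [-2.959, -0.337, -0.798]
contact_force: [0.6, -0.1, -2.0]
width: 29.0
24.5 tcp plate [ 0.95  0.19 17.4 ] F plate [-0.5 -0.3 -2. ] M tool [ 0.012 -0.504 -0.037] turn [ 0.07  0.01 -0.07] q [-0.79  0.53  1.79  0.76  0.67 -0.01] 29.0
time: 24.8
position: [562.2, -266.8, 95.7]
ee_rot: [-2.959, -0.338, -0.799]
contact_force: [-5.7, 0.7, 6.7]
width: 29.5
24.8 tcp plate [ 1.31 -0.03 16.41] F plate [-1.3  2.   8.5] M tool [ 0.348 -0.896  0.028] turn [ 0.1  -0.02 -0.04] q [-0.79  0.53  1.79  0.76  0.67 -0.02] 29.5
```

```bash
for i in 1 2 3 4; do python3 -m inch '[[0,0,0,0,0,0,1]]' >/dev/null; python3 st.py; done
```

```text
24.9 tcp plate [ 1.33 -0.03 16.43] F plate [-1.8  1.   7.8] M tool [ 0.397 -0.869  0.055] turn [ 0.1  -0.02 -0.04] q [-0.79  0.53  1.79  0.76  0.67 -0.02] 29.6
25.0 tcp plate [ 1.32 -0.   16.42] F plate [-2.8  1.9  7.9] M tool [ 0.412 -0.875  0.056] turn [ 0.1  -0.02 -0.04] q [-0.79  0.53  1.79  0.76  0.67 -0.02] 29.5
25.1 tcp plate [ 1.33 -0.02 16.44] F plate [-1.3  2.4  7.4] M tool [ 0.339 -0.898  0.068] turn [ 0.1  -0.02 -0.04] q [-0.79  0.53  1.79  0.76  0.67 -0.02] 29.4
25.2 tcp plate [ 1.3  -0.03 16.43] F plate [-2.5  2.3  8.3] M tool [ 0.309 -0.865  0.075] turn [ 0.1  -0.02 -0.04] q [-0.79  0.53  1.79  0.76  0.67 -0.02] 29.2
```

```bash
python3 -m inch '[[0,0,0,0,-0.1,0,1],[0,0,0,0,0,0,1],[0,0,0,0,0,0,1]]'>/dev/null; python3 st.py;python3 -m inch '[[0,0,0,0,0,0,1]]'>/dev/null; python3 st.py; python3 -m inch '[[0,0,0,0,-0.1,0,1],[0,0,0,0,0,0,1],[0,0,0,0,0,0,1]]'>/dev/null; python3 st.py;python3 -m inch '[[0,0,0,0,0,0,1]]'>/dev/null; python3 st.py
```

```text
25.5 tcp plate [ 1.21 -0.04 16.49] F plate [-3.   2.   8.5] M tool [ 0.32  -0.469 -0.01 ] turn [ 0.1   0.58 -0.04] q [-0.78  0.53  1.78  0.74  0.67  0.01] 29.5
25.6 tcp plate [ 1.2  -0.06 16.49] F plate [-2.8  1.9  7.6] M tool [ 0.303 -0.449 -0.006] turn [ 0.1   0.58 -0.05] q [-0.78  0.53  1.78  0.74  0.67  0.01] 29.2
25.9 tcp plate [ 1.3  -0.06 16.8 ] F plate [-4.1  1.8 12.9] M tool [ 0.522 -0.4   -0.108] turn [ 0.11  1.17 -0.03] q [-0.78  0.53  1.78  0.71  0.68  0.03] 29.5
26.0 tcp plate [ 1.33 -0.07 16.82] F plate [-3.6  1.8 12.4] M tool [ 0.452 -0.384 -0.067] turn [ 0.11  1.17 -0.04] q [-0.78  0.53  1.78  0.71  0.68  0.03] 29.3
```

Moments show that contact moves from the lower to the upper end between 0 and −0.6° of extra tilt, so flush lies about 0.27° below the first setting. I'll back off, set that tilt and press again.

```bash
python3 -m inch '[[0,0,-0.04,0,0,0,1],[0,0,0,0.02,0.15,0,1],[0,0,0,0,0,0,1],[0,0,0,0,0,0,1]]'>/dev/null; python3 st.py;python3 -m inch '[[0,0,0,0,0,0,1]]'>/dev/null; python3 st.py; python3 -m inch '[[0,0,0.02,0,0,0,1],[0,0,0,0,0,0,1],[0,0,0,0,0,0,1]]'>/dev/null; python3 st.py
```

```text
26.4 tcp plate [ 0.78  0.25 17.5 ] F plate [-1.6 -0.2 -2.9] M tool [ 0.008 -0.445  0.009] turn [-0.07  0.35 -0.09] q [-0.79  0.53  1.79  0.74  0.68 -0.  ] 29.3
26.5 tcp plate [ 0.98  0.23 17.59] F plate [-1.4  0.  -2.3] M tool [-0.044 -0.421 -0.053] turn [-0.06  0.34 -0.06] q [-0.79  0.53  1.79  0.74  0.68 -0.  ] 29.5
26.8 tcp plate [ 1.05  0.23 16.73] F plate [-1.5 -0.2 -2.9] M tool [-0.053 -0.509  0.022] turn [-0.06  0.32 -0.06] q [-0.79  0.53  1.79  0.75  0.67 -0.  ] 29.2
```

```bash
python3 -m inch '[[0,0,0.01,0,0,0,1],[0,0,0,0,0,0,1],[0,0,0,0,0,0,1]]'>/dev/null; python3 st.py;python3 -m inch '[[0,0,0.005,0,0,0,1],[0,0,0,0,0,0,1],[0,0,0,0,0,0,1]]'>/dev/null; python3 st.py
```

```text
27.1 tcp plate [ 1.08  0.18 16.47] F plate [-2.6  0.9  0.3] M tool [ 0.094 -0.492  0.007] turn [-0.05  0.3  -0.06] q [-0.79  0.53  1.79  0.75  0.67 -0.  ] 29.2
27.4 tcp plate [ 1.07  0.16 16.45] F plate [-3.4  1.3  4.4] M tool [ 0.18  -0.561 -0.054] turn [-0.04  0.3  -0.05] q [-0.79  0.53  1.79  0.75  0.67 -0.  ] 29.5
```

```bash
python3 -m inch '[[0,0,0.004,0,0,0,1],[0,0,0,0,0,0,1],[0,0,0,0,0,0,1]]'>/dev/null; for i in 1 2 3; do python3 st.py; python3 -m inch '[[0,0,0,0,0,0,1],[0,0,0,0,0,0,1]]'>/dev/null; done
python3 look.py side s9 plate_face gauge; python3 look.py wrist w9 plate_face gauge; python3 st.py
python3 - <<'E'
import cv2,numpy as np
a=cv2.imread("pics/w9.png");b=cv2.imread("pics/s9.png")[170:290,270:390]
g=np.zeros((480,800,3),np.uint8);g[:300,:400]=cv2.resize(a,(400,300));g[:400,400:]=cv2.resize(b,(400,400),interpolation=cv2.INTER_CUBIC);cv2.imwrite("pics/c9.png",g)
E
```

```text
27.7 tcp plate [ 1.07  0.19 16.42] F plate [-4.   2.3  6.9] M tool [ 0.205 -0.706  0.014] turn [-0.04  0.3  -0.05] q [-0.79  0.53  1.79  0.75  0.67 -0.  ] 29.2
27.9 tcp plate [ 1.06  0.16 16.45] F plate [-3.4  2.2  6.7] M tool [ 0.288 -0.75  -0.001] turn [-0.04  0.3  -0.05] q [-0.79  0.53  1.79  0.75  0.67 -0.  ] 29.3
28.1 tcp plate [ 1.06  0.17 16.43] F plate [-3.4  2.   7. ] M tool [ 0.279 -0.69   0.03 ] turn [-0.04  0.3  -0.05] q [-0.79  0.53  1.79  0.75  0.67 -0.  ] 29.3
plate_face [(0.98, [228, 312], 4307), (0.79, [342, 252], 2447), (0.57, [338, 261], 3614)]
gauge [(0.64, [208, 245], 980), (0.56, [324, 243], 576)]
28.45 [ 561.9 -266.7   95.6] [[0.845, 0.226, 0.485], [0.195, -0.974, 0.114], [0.498, -0.001, -0.867]] [-7.   0.5  4.7] 29.5 [-0.79  0.53  1.79  0.75  0.67 -0.  ]
plate_face [(0.9, [529, 292], 9217), (0.69, [279, 186], 26387), (0.42, [83, 115], 5506)]
gauge [(0.57, [280, 270], 11625)]
28.6 [ 561.9 -266.7   95.7] [[0.845, 0.226, 0.485], [0.195, -0.974, 0.114], [0.498, -0.001, -0.867]] [-6.8 -0.1  3.1] 29.5 [-0.79  0.53  1.79  0.75  0.67 -0.  ]
28.6 tcp plate [ 1.07  0.14 16.45] F plate [-4.2  1.4  6. ] M tool [ 0.336 -0.706 -0.012] turn [-0.04  0.3  -0.05] q [-0.79  0.53  1.79  0.75  0.67 -0.  ] 29.5
```

View pics/c9.png

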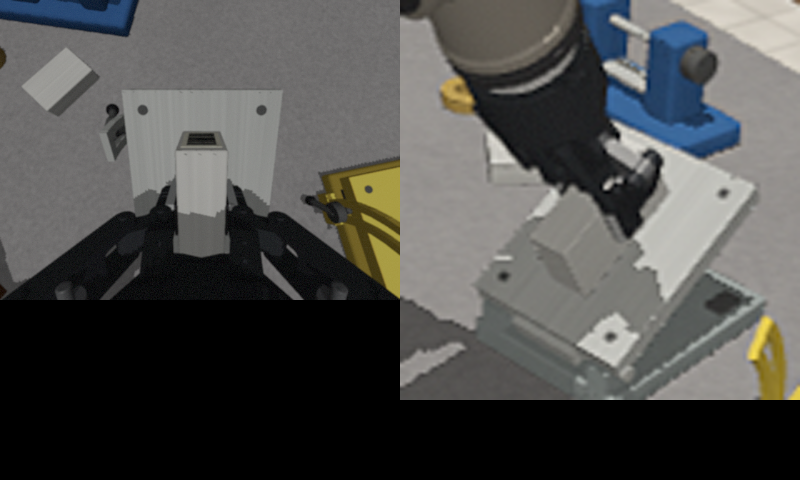

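```bash
python3 -m inch '[[0,0,0.003,0,0.02,0,1],[0,0,0,0,0,0,1],[0,0,0,0,0,0,1],[0,0,0,0,0,0,1]]'>/dev/null; for i in 1 2 3; do python3 st.py; python3 -m inch '[[0,0,0,0,0,0,1],[0,0,0,0,0,0,1]]'>/dev/null; done
```

```text
29.0 tcp plate [ 1.1   0.16 16.43] F plate [-3.7  2.6  9.3] M tool [ 0.315 -0.9    0.063] turn [-0.04  0.18 -0.05] q [-0.79  0.53  1.79  0.75  0.67 -0.01] 29.4
29.2 tcp plate [ 1.12  0.18 16.42] F plate [-2.4  2.7  8.6] M tool [ 0.341 -0.871  0.05 ] turn [-0.04  0.18 -0.04] q [-0.79  0.53  1.79  0.75  0.67 -0.01] 29.5
29.4 tcp plate [ 1.11  0.18 16.41] F plate [-3.4  2.6  7.9] M tool [ 0.345 -0.886  0.087] turn [-0.04  0.18 -0.05] q [-0.79  0.53  1.79  0.75  0.67 -0.01] 29.1
```

Normal push is about 10.9 N net of the gauge's weight (8.6 N raw). The pressure centre is about mid-foot, the position is steady, and it is 29.4 s into the run. Handing in.

```bash
python3 -c "
from rig import robot
print(robot.job_done())"; python3 st.py
```

```text
the job is handed in; nothing more can be done
None
the job is handed in; nothing more can be done
```

The gauge's label was shown to the reader, and the job was handed in at about 29.4 s with the gauge still gripped and held on the middle of the plate's sloping face.

**What I did**
- **Pick-up:** I gripped the grey gauge across its bare middle and left the brown look-alike alone.
- **Showing the label:** I held it about 80 mm in front of the reader's window, centred and level, with no motion for about 1.4 s. A wrist-camera check of the gauge in the hand matched to about 1 mm.
- **Regrip:** the first approach to the plate brought the last joint to its range limit (about −3.105 of −3.11). I set the gauge back near its starting spot, turned the tool half round and gripped it again.
- **Placing:** I set it on the face with the label uphill and its length within about 0.1° of the estimated slope line.

**Last checks**
- **Push:** about 10.9 N along the face's normal, net of the gauge's weight (raw reading 8–9 N), with the pose steady to about 0.02 mm.
- **Position:** estimated to be within about 2 mm of the middle of the face.
- **Flushness:** inferred from the wrist moments, which put the pressure near mid-foot. They are noisy, so I can't vouch for it beyond that.
- **Disagreements:** contact came about 1.5 mm higher than the cameras predicted, and the measured tilt moved about 0.2° from the camera estimate. Both are within the calibration error.
- **Sideways force:** about 2–3 N along the face remained at the end.
- **Bench:** the last pictures showed no sign that the plate or the things near it had moved, but I did not measure each one.

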